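# Third hand: hold a valve cover home against its spring

## Task

Lift the oval aluminium valve cover off the free-spinning turntable and fit it on the valve body, round spigot into the bore and its two bolt holes over the body's two bolt holes. Press it down against the coil spring until the flange is flush on the body and, as my third hand while I put the bolts in, keep it there for three seconds or more with a steady force of 10 to 20 N on the body; finish still holding it pressed, as it springs up when let go. Leave the two bolts and the spanner that lie ready beside them on the table where they are.

Things in the scene. Friction and masses are not known exactly. Their poses are not given: they have to be found in the camera images.
- cover: Valve cover, bare aluminium, about 0.3 kg, loose; stands off-centre on the turntable, hub up. Origin: centre of its underside; z up, x along the oval. From below: spigot 40 mm diameter (z 0 to 12 mm, lower edge chamfered 2 mm), oval flange 130 (x) by 60 mm (z 12 to 22), hub (z 22 to 48). Two 13.6 mm bolt holes at x = +-48 mm. Both ends alike: either way round fits.
- cover_hub (a point): Centre of the cover's hub, a block 40 mm (x) by 30 mm (y) and 26 mm tall, 37 mm above the cover's origin: 15 mm above the flange's top, 11 mm below the hub's top. Grip its flats across y (30 mm), fingertips just above the flange. Axes as the cover's.
- cover_face (a point): Centre of the flange's underside, 12 mm above the cover's origin; this face must come down flush on body_face.
- valve_body: Valve body, fixed to the table: grey block 132 (x) by 66 mm (y) on a dark foot plate 164 x 96 x 10 mm, bright top face 70 mm above the table, brass unions on both long sides (to y = +-58 mm, 36 mm up). Origin: centre of its underside; x along its long side. In the top: a 42 mm bore in the middle, edge chamfered 1.5 mm, and 12 mm bolt holes at x = +-48 mm.
- body_face (a point): Centre of the bore's mouth, in the plane of the body's top face; axes as the body's. The cover is home when cover_face is here and the long axes are parallel, either way round.
- spring (a joint): How far the coil spring in the bore is pressed, m: 0 untouched (its top 2 mm below the body's top face), 0.010 with the flange flush. It pushes up with 4 N at 0 and 0.6 N more per mm: 10 N at flush. The cover's weight (3 N) helps, so 7 N from the hand brings it flush; more goes into the hard top face. Force on the body = hand + weight. Let go, the cover rises about 10 mm.
- turntable_face (a point): Centre of the turntable's top, 36 mm above the table: a round plate, 244 mm diameter, black rubber mat, on a fixed grey foot. It turns freely at a touch; nothing locks it. A steel hex nut (27 mm wide, 13 mm tall) and a flanged brass bush (32 mm diameter, 29 mm tall) stand on it across from the cover; they may turn along with the plate.
- bolt_a: One of two steel hex bolts M12, 62 mm long, lying beyond the spanner, 18 mm high. Origin: under its middle, y along it. To be left alone.
- bolt_b: The other hex bolt, the same.
- spanner: Steel combination spanner, 223 mm long, 35 mm wide, 9 mm thick, lying between the turntable and the valve body. Origin: under its middle, y along it. To be left alone.
Things that resemble listed ones, but are neither listed nor needed, are in the scene too. What is shaped like the valve_body but brown is not meant.

How it is judged:
By the outcome, as a careful person would: the job done as asked, in the order asked, and still so for the second after the job is handed in, while the arm keeps its last pose, push and grip.
It also fails if it takes over 58 s, if anything falls off the work surface, if the arm or the gripper's body presses on something with over 40 N, if the wrist force passes 120 N, or if a joint passes its speed limit or range.

## Robot

A 6-joint arm with a two-finger parallel gripper is mounted at the origin on the work surface; the furniture and walls round the work are solid. World frame = base frame: x ahead of the robot, y to its left, z up, the work surface at z = 0. Lengths are in m, angles in degrees, forces in N, time in s.
With the tool pointing down it reaches from about 0.4 to 0.825 m from the base axis. Payload 7 kg.
Tool frame: the origin (TCP) lies midway between the tips of the shut fingers; the grasp point (between the pads) lies robot.grip_depth behind it (robot.grip_depth is the distance from the TCP to the grasp point, in m); z points along the fingers, y is the line along which they close (so a half turn about z gives the same grasp; the last joint's range is limited). The gripper opens to 85 mm and grips with 20 to 120 N. Pads are 22 mm wide; open, the fingers measure 114 mm over their backs; the gripper's body (76 mm by 85 mm) begins 54 mm behind the grasp point. The pads swing forward as they close: fully open they stand 13 mm farther back than shut.
Start: joints at [81.366, 20.546, 0.682, 0, -70.136, -16.507], TCP at [0.287, 0.611, 0.231] pointing down, gripper open.
Joint ranges: [-176.03, 176.03], [-82.01, 121.73], [-58.28, 71.71], [-173.87, 95.51], [-174.79, -0.11], [-173.66, 173.66]. Speed limits (degrees/s): [136.94, 136.94, 172.46, 180, 180, 180].

## Interface

Orientations are given as [roll, pitch, yaw] about the fixed x, y, z axes, in that order (R = Rz(yaw) Ry(pitch) Rx(roll)).
In Python, from rig import telemetry, viewer, order, robot gives the robot as it stands.
- The arm moves only by the tool step_arm, never from a script. Its argument "rows" is a list of rows, each a list of 5 numbers: the finger opening in mm, from 0 to 85.4, then the shift along the tool's x, y, z in mm, then the turn about the tool's z in degrees. In form: [[jaw, dx, dy, dz, roll], ...]. A call has 1 to 5 rows; each row is the pose to reach, as a shift and turn from the pose commanded when the call began, along the tool's axes at that moment; what a row does not reach only later rows make up. A row lasts 1/12 s, in which the tool goes at most 41.7 mm and 7.16 degrees, less where a joint would pass 70% of its speed; a pose out of reach is approached as far as the arm can. A call with a gripper value outside its range is refused whole. The fingers move at their own pace and stop on an object; "squeeze" is the grip in N (left out, the last holds). Time passes only in rows, so rows that repeat a pose let the fingers close. It gives the time, the measured TCP pose, the force, the opening and the grip force at its end, in the units of the state.
- telemetry.get_obs(): the state, without advancing time (a new reading comes with each control period).
- viewer.get_image(name): name is "scene" or "top"; returns a dict with "pixels" (420x560x3 uint8, blue, green, red), "fov_y" (degrees; the focal length in pixels is half the picture's height over the tangent of half this angle, whatever the lens; pixels are square), "cx", "cy" (the principal point, pixels), "position" and "rotation" of the camera in the world. Camera axes: x right, y down, z forward; pixel columns grow to the right and rows downward; lengths in m; the calibration is good to about 2 mm. A picture is of the moment at which its call begins. There is no depth.
- order.job_done(): hands the job in; it is judged then, once.
The state is a dict: "t": time; "qpos": joint angles; "qd": joint speeds; "joint_torque": joint torques, N m; "tool_pos": TCP position; "tool_rot": TCP orientation; "wrist_force": force on the tool from outside, world axes, zero at the start; "wrist_torque": the same for the moment, N m; "finger_gap": finger opening in m; "grip_force": force on a finger pad.
Only numpy, scipy, OpenCV 4.12 (cv2) and the standard library are available. Lean on these libraries where they do the work, as an engineer would, in place of code of your own. Each camera call takes 0.05 s, during which the arm holds its last target. There are 200 camera calls.

## Working session

There is one attempt and no reset: what is moved stays moved. The work goes in short steps, Python scripts to look and compute and a tool call to move; the robot and the scene stay as the last step left them, time stands still between calls to the robot, and variables do not carry over. Pictures are saved under pics/ and viewed, at most 10 in all, crops included, and the job is handed in when it is done.

Besides the shell and the picture viewer there is one more tool, called after "Request:" by a JSON object that holds its "method" and its "body", one argument or row to a line. step_arm: Moves the arm, as the interface text tells. Its arguments: {"type":"object","properties":{"rows":{"type":"array"},"squeeze":{"type":"number"}},"required":["rows"]}

```bash
mkdir -p pics; ls; cat > h.py <<'E'
import numpy as np, cv2
from rig import telemetry, viewer, order, robot
def grab(name):
    im=viewer.get_image(name); np.savez(f'{name}.npz',**{k:np.array(v) for k,v in im.items()}); return im
def load(name): return dict(np.load(f'{name}.npz'))
def ray(im,u,v):
    h=im['pixels'].shape[0]; f=h/2/np.tan(np.radians(float(im['fov_y'])/2))
    d=np.array([(u-float(im['cx']))/f,(v-float(im['cy']))/f,1.]); return np.array(im['position']),np.array(im['rotation'])@d
def at(im,u,v,z):
    p,d=ray(im,u,v); return p+d*(z-p[2])/d[2]
def proj(im,P):
    h=im['pixels'].shape[0]; f=h/2/np.tan(np.radians(float(im['fov_y'])/2))
    c=np.array(im['rotation']).T@(np.array(P)-np.array(im['position'])); return f*c[0]/c[2]+float(im['cx']),f*c[1]/c[2]+float(im['cy'])
E
python3 - <<'E'
from h import *
for n in('scene','top'):
    im=grab(n); print(n,im['fov_y'],im['cx'],im['cy'],im['position'],np.round(im['rotation'],4).tolist())
    cv2.imwrite(f'pics/{n}0.png',cv2.resize(im['pixels'],(784,588),interpolation=cv2.INTER_CUBIC))
o=telemetry.get_obs(); print(o); print(robot.grip_depth)
E
```

```text
pics
scene 50.975798865500806 281.6911423663086 199.49718101498587 [ 0.16101091 -0.66002785  0.49589289] [-119.7214, 0.2336, -28.3283]
top 44.63630412540479 281.065191986589 215.20736323383488 [ 0.41367342 -0.00679738  1.05577247] [-173.746, -0.3395, -89.3655]
{'t': 0.1, 'qpos': array([ 8.13671138e+01,  2.05862862e+01,  6.39966807e-01, -1.55379003e-02,
       -7.01384809e+01, -1.65062080e+01]), 'qd': array([ 0.01837115,  0.01408257,  0.0574467 ,  0.03175495,  0.05829357,
       -0.03753329]), 'joint_torque': array([-1.55770500e-03, -5.84763694e+01,  2.94107687e+01,  6.95448428e+00,
       -3.15156612e-03,  4.04067990e-06]), 'tool_pos': array([0.28661227, 0.61064988, 0.23048328]), 'tool_rot': array([ 1.79914544e+02, -1.00896809e-02, -2.51443765e+01]), 'wrist_force': array([0.05182234, 0.1130658 , 0.50877853]), 'wrist_torque': array([-0.04182339, -0.01603639,  0.01057703]), 'grip_force': 0.0, 'finger_gap': 0.08571027853395015}
0.0187
```

View pics/top0.png

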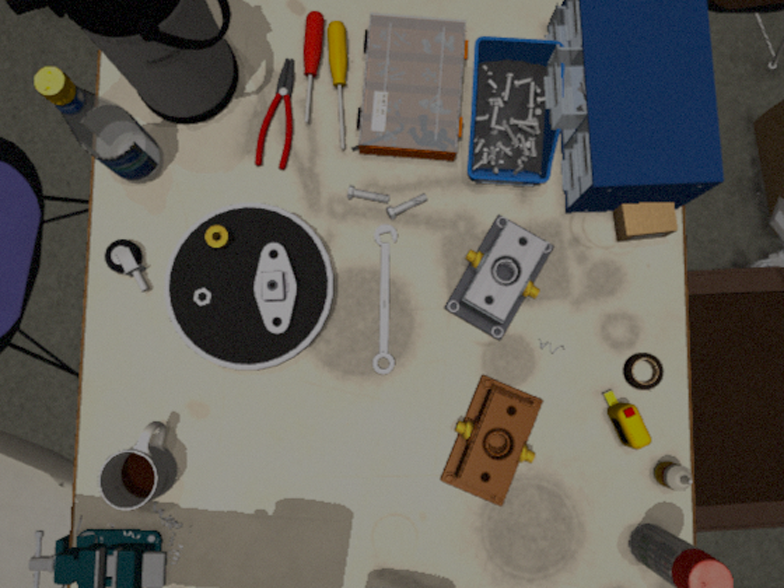

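View pics/scene0.png

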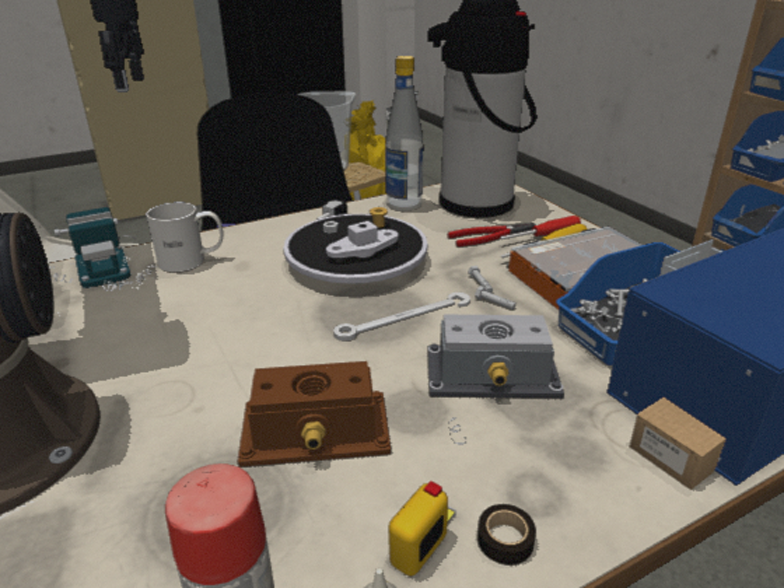

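The top view (784 px wide) shows the cover on the turntable at about (275,287), with the nut at (202,296) and the bush at (217,236). The spanner is at (385,300) and the bolts are at (368,195) and (407,205). There are two body-shaped things: grey at (505,270) and brown at (498,442). The grey one with the bright top fits the description, and the brown one is excluded. I'll enlarge both targets to confirm.

```bash
sed -i 's/^def ray/from scipy.spatial.transform import Rotation as Ro\ndef RR(im): return Ro.from_euler("xyz",np.array(im["rotation"]),degrees=True).as_matrix()\ndef ray/; s/np.array(im\[.rotation.\])@d/RR(im)@d/; s/np.array(im\[.rotation.\]).T/RR(im).T/' h.py
python3 - <<'E'
from h import *
im=load('top'); p=im['pixels']
# crops 70x100 -> x5.6? cover u150-245 v160-250 ; body u310-405 v145-250
a=p[150:255,150:245]; b=p[145:250,312:407]
s=4.2
c=np.hstack([cv2.resize(x,None,fx=s,fy=s,interpolation=cv2.INTER_CUBIC) for x in(a,b)])
print(c.shape); cv2.imwrite('pics/crop1.png',c)
E
```

```text
(441, 798, 3)
```

View pics/crop1.png

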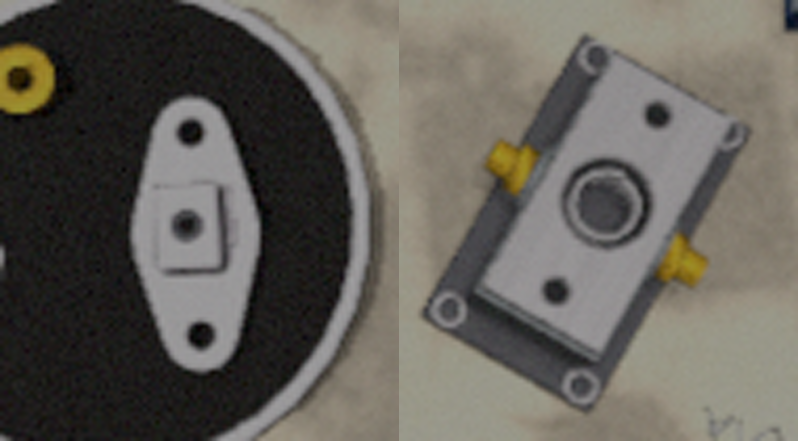

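The crop shows the cover with bolt holes at (190,131) and (201,334), and its hub hole at (186,225). The grey body has bolt holes at (657,115) and (556,291), and the bore is at (606,203), so it is the body meant.

```bash
cat > meas.py <<'E'
from h import *
def cen(im,u,v,r=4):
    g=cv2.cvtColor(im['pixels'],cv2.COLOR_BGR2GRAY).astype(float)
    for _ in range(5):
        yy,xx=np.mgrid[0:g.shape[0],0:g.shape[1]]; m=np.hypot(xx-u,yy-v)<r+.5
        hi=np.percentile(g[m],80); w=np.where(m,np.clip(hi-g-15,0,None),0)
        u,v=(w*xx).sum()/w.sum(),(w*yy).sum()/w.sum()
    return u,v
E
python3 - <<'E'
from meas import *
im=load('top'); px=lambda x,y,ou,ov:(ou+(x+.5)/4.2-.5,ov+(y+.5)/4.2-.5)
def rep(name,pts,zs,o,xo=0):
    W=[]
    for (x,y),z in zip(pts,zs):
        q=px(x-xo,y,*o); c=cen(im,*q); w=at(im,*c,z); W.append(w); print(name,np.round(q,2),np.round(c,2),np.round(w,4), np.round(at(im,*q,z),4))
    d=W[0]-W[1]; print(' mid',np.round((W[0]+W[1])/2,4),'len',np.hypot(*d[:2]).round(4),'yaw',np.degrees(np.arctan2(d[1],d[0])).round(2))
rep('cover',[(190,131),(201,334),(186,225)],[.058,.058,.084],(150,150))
rep('body',[(657,115),(556,291),(606,203)],[.07]*3,(312,145),399)
s=load('scene')
for P in ([.5,.1,.058],): print(proj(s,P))
E
```

```text
cover [194.86 180.81] [194.92 181.11] [0.5888 0.1593 0.058 ] [0.5894 0.1595 0.058 ]
cover [197.48 229.14] [197.32 229.37] [0.4933 0.1519 0.058 ] [0.4938 0.1516 0.058 ]
cover [193.9  203.19] [193.95 203.15] [0.5415 0.1556 0.084 ] [0.5414 0.1557 0.084 ]
 mid [0.5411 0.1556 0.058 ] len 0.0958 yaw 4.48
body [373.05 172.  ] [373.06 171.98] [ 0.609  -0.1907  0.07  ] [ 0.609  -0.1907  0.07  ]
body [349.  213.9] [348.9  213.87] [ 0.5259 -0.1431  0.07  ] [ 0.5259 -0.1432  0.07  ]
body [360.9  192.95] [364.12 193.93] [ 0.5654 -0.1729  0.07  ] [ 0.5672 -0.1666  0.07  ]
 mid [ 0.5675 -0.1669  0.07  ] len 0.0958 yaw -29.8
(np.float64(253.28931972211234), np.float64(184.97034678414707))
```

```bash
cat > plan.py <<'E'
from h import *
def plan(x,y,z,yaw,cur=None):
    o=telemetry.get_obs(); p=o['tool_pos']; r=o['tool_rot']
    R=Ro.from_euler('xyz',r,degrees=True).as_matrix()
    d=1000*R.T@(np.array([x,y,z])-p); print('t',round(o['t'],2),'pos',np.round(p,4),'rot',np.round(r,2),'F',np.round(o['wrist_force'],1),'M',np.round(o['wrist_torque'],2),'gap',round(o['finger_gap']*1000,1),'grip',round(o['grip_force'],1))
    print('d',np.round(d,1),'roll',round(-((yaw-r[2]+180)%360-180),2))
E
python3 - <<'E'
from plan import *
from meas import cen
im=load('top');s=load('scene')
for n,u,v,z in [('bottlebase',145,170,0),('bottlecap',50,85,.25),('thermos base',190,110,0),('mug',135,485,.08),('roller',120,255,.03)]: print(n,np.round(at(im,u/1.4,v/1.4,z),3))
for n,P in [('c1',[.5888,.1593,.058]),('c2',[.4933,.1519,.058]),('hub',[.5415,.1556,.084]),('b1',[.609,-.1907,.07]),('b2',[.5259,-.1431,.07])]:
    q=proj(s,P); c=cen(s,*q,r=4); print(n,np.round(q,2),np.round(c,2),np.round(at(s,*c,P[2]),4))
plan(.5411,.1556,.16,4.48)
c=s['pixels']; a=c[145:205,220:310]; b=c[215:285,300:405]
f=cv2.resize(a,(390*1,260)); 
cv2.imwrite('pics/crop2.png',np.hstack([cv2.resize(a,(390,260),interpolation=cv2.INTER_CUBIC),cv2.resize(b,(390,260),interpolation=cv2.INTER_CUBIC)]))
E
```

```text
bottlebase [0.724 0.366 0.   ]
bottlecap [0.751 0.393 0.25 ]
thermos base [0.819 0.302 0.   ]
mug [0.271 0.33  0.08 ]
roller [0.589 0.385 0.03 ]
c1 [277.18 165.86] [277.25 159.93] [0.6043 0.1883 0.058 ]
c2 [240.57 176.05] [237.48 172.57] [0.4942 0.1712 0.058 ]
hub [259.13 160.32] [257.2  156.02] [0.5478 0.1788 0.084 ]
b1 [382.95 233.98] [382.13 235.16] [ 0.6055 -0.1928  0.07  ]
b2 [326.9  233.36] [326.02 234.46] [ 0.5227 -0.1452  0.07  ]
t 0.1 pos [0.2866 0.6106 0.2305] rot [ 1.7991e+02 -1.0000e-02 -2.5140e+01] F [0.1 0.1 0.5] M [-0.04 -0.02  0.01] gap 85.7 grip 0.0
d [423.7 303.7  71. ] roll -29.62
```

View pics/crop2.png

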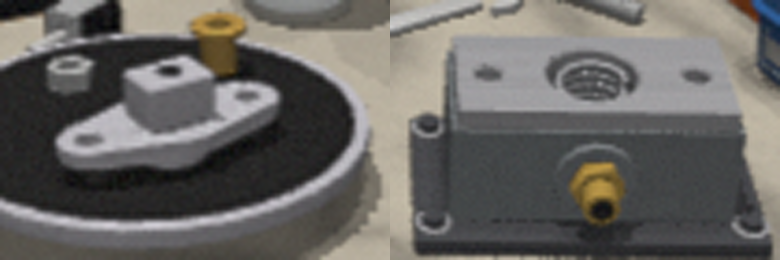

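The scene view agrees with the top view: cover holes at crop (247,96) and (90,139), body holes at (487,73) and (698,76), all within about 1 px of prediction. Next I move above the cover.

Request:
{"method": "step_arm", "body": {
  "rows": [
    [85, 33, 23, 0, -2.3],
    [85, 65, 47, 0, -4.6],
    [85, 98, 70, 0, -6.9],
    [85, 130, 93, 0, -9.2],
    [85, 163, 117, 0, -11.5]
  ]
}}

```text
t: 0.52
tool_pos: [0.3849, 0.4341, 0.2309]
tool_rot: [180.0, 0.0, -13.5]
wrist_force: [1.6, 0.5, 0.7]
finger_gap: 0.0852
grip_force: 0.0
```

Request:
{"method": "step_arm", "body": {
  "rows": [
    [85, 33, 23, 0, -2.3],
    [85, 65, 47, 0, -4.6],
    [85, 98, 70, 0, -6.9],
    [85, 130, 93, 0, -9.2],
    [85, 163, 117, 0, -11.5]
  ]
}}

```text
t: 0.93
tool_pos: [0.5161, 0.2821, 0.2312]
tool_rot: [180.0, 0.0, -2.0]
wrist_force: [1.4, 0.2, -0.3]
finger_gap: 0.0851
grip_force: 0.0
```

```bash
python3 -c "
from plan import *
plan(.5411,.1556,.13,4.48)"
```

```text
t 0.93 pos [0.5161 0.2821 0.2312] rot [ 1.80e+02  2.00e-02 -2.01e+00] F [ 1.4  0.2 -0.3] M [ 0.11 -0.08 -0.  ] gap 85.1 grip 0.0
d [ 29.4 125.5 101.2] roll -6.49
```

Request:
{"method": "step_arm", "body": {
  "rows": [
    [85, 7, 31, 12, -1.6],
    [85, 15, 63, 25, -3.2],
    [85, 22, 94, 38, -4.9],
    [85, 29, 125, 55, -6.5],
    [85, 29.4, 125.5, 80, -6.5]
  ]
}}

```text
t: 1.35
tool_pos: [0.5409, 0.1533, 0.1519]
tool_rot: [-180.0, -0.1, 4.3]
wrist_force: [-0.1, 0.6, -0.7]
finger_gap: 0.0848
grip_force: 0.0
```

Request:
{"method": "step_arm", "body": {
  "rows": [
    [85, 0, 0, 5, 0],
    [85, 0, 0, 10, 0],
    [85, 0, 0, 10, 0]
  ]
}}

```text
t: 1.6
tool_pos: [0.54, 0.1576, 0.1409]
tool_rot: [180.0, 0.1, 4.4]
wrist_force: [-1.2, 0.9, -0.0]
finger_gap: 0.0853
grip_force: 0.0
```

```bash
python3 - <<'E'
from plan import *
plan(.5411,.1556,.062,4.48)
im=grab('top'); cv2.imwrite('pics/t2.png',cv2.resize(im['pixels'][120:290,100:330],None,fx=3.4,fy=3.4,interpolation=cv2.INTER_CUBIC))
E
```

```text
t 1.6 pos [0.54   0.1576 0.1409] rot [1.7996e+02 6.0000e-02 4.3800e+00] F [-1.2  0.9 -0. ] M [ 0.06  0.01 -0.04] gap 85.3 grip 0.0
d [ 1.   2.1 78.9] roll -0.1
```

View pics/t2.png

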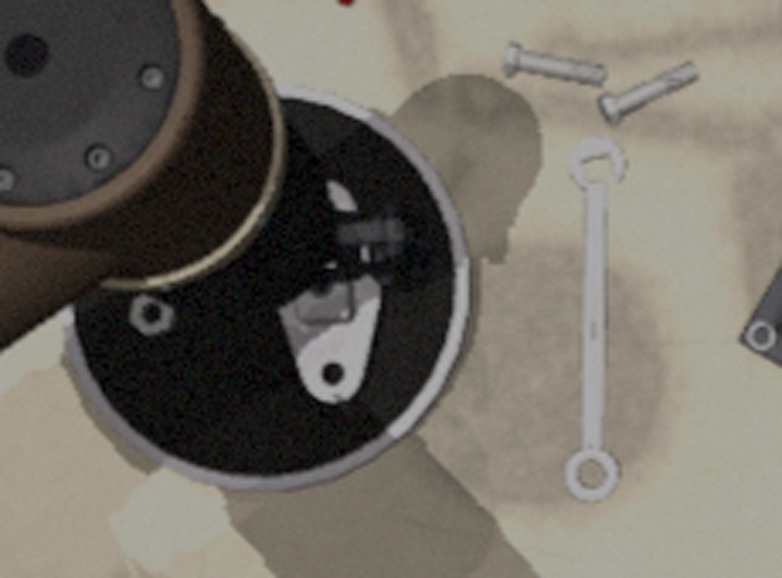

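The picture shows the open jaws over the hub, and the cover's near hole at (333,374) is unmoved. I descend now.

Request:
{"method": "step_arm", "body": {
  "rows": [
    [85, 0, 0, 20, 0],
    [85, 0, 0, 40, 0],
    [85, 0, 0, 60, 0],
    [85, 0, 0, 75, 0],
    [85, 0, 0, 79, 0]
  ]
}}

```text
t: 2.07
tool_pos: [0.5395, 0.158, 0.0611]
tool_rot: [180.0, 0.1, 4.4]
wrist_force: [-0.6, 0.5, 0.1]
finger_gap: 0.0849
grip_force: 0.0
```

Request:
{"method": "step_arm", "body": {
  "rows": [
    [85, 0, 0, 0, 0],
    [85, 0, 0, 0, 0],
    [85, 0, 0, 0, 0],
    [85, 0, 0, 0, 0],
    [85, 0, 0, 0, 0]
  ]
}}

```text
t: 2.48
tool_pos: [0.5407, 0.1576, 0.0634]
tool_rot: [-179.9, -0.1, 4.4]
wrist_force: [-0.4, 1.1, 1.1]
finger_gap: 0.085
grip_force: 0.0
```

```bash
python3 - <<'E'
from plan import *
from meas import cen
plan(.5411,.1556,.062,4.48)
im=grab('top'); q=cen(im,197.3,229.4); print(q,at(im,*q,.058))
E
```

```text
t 2.48 pos [0.5407 0.1576 0.0634] rot [-1.7995e+02 -9.0000e-02  4.3700e+00] F [-0.4  1.1  1.1] M [ 0.   -0.   -0.01] gap 85.0 grip 0.0
d [0.3 2.1 1.4] roll -0.11
(np.float64(197.32349956018675), np.float64(229.35110629947897)) [0.4933544  0.15184125 0.058     ]
```

Request:
{"method": "step_arm", "body": {
  "rows": [
    [85, 0.3, 2, 2, 0],
    [70, 0.3, 2, 2, 0],
    [55, 0.3, 2, 2, 0],
    [45, 0.3, 2, 2, 0],
    [40, 0.3, 2, 2, 0]
  ],
  "squeeze": 30
}}

```text
t: 2.95
tool_pos: [0.5406, 0.1552, 0.0602]
tool_rot: [180.0, 0.0, 4.4]
wrist_force: [-0.7, -0.1, -0.2]
finger_gap: 0.0403
grip_force: 0.0
```

Request:
{"method": "step_arm", "body": {
  "rows": [
    [36, 0, 0, 0, 0],
    [34, 0, 0, 0, 0],
    [32, 0, 0, 0, 0],
    [30, 0, 0, 0, 0],
    [28, 0, 0, 0, 0]
  ]
}}

```text
t: 3.37
tool_pos: [0.5409, 0.1556, 0.0606]
tool_rot: [-180.0, -0.0, 4.4]
wrist_force: [1.1, 1.0, 1.4]
finger_gap: 0.0294
grip_force: 30.0
```

Request:
{"method": "step_arm", "body": {
  "rows": [
    [20, 0, 0, 0, 0],
    [15, 0, 0, 0, 0],
    [10, 0, 0, 0, 0],
    [10, 0, 0, 0, 0],
    [10, 0, 0, 0, 0]
  ],
  "squeeze": 80
}}

```text
t: 3.78
tool_pos: [0.5411, 0.1555, 0.0607]
tool_rot: [-180.0, -0.1, 4.4]
wrist_force: [1.1, 1.7, 6.2]
finger_gap: 0.0287
grip_force: 79.4
```

```bash
python3 - <<'E'
from plan import *
from meas import cen
plan(.5411,.1556,.16,4.48)
im=grab('top'); q=cen(im,197.3,229.4); print(q,at(im,*q,.058))
E
```

```text
t 3.78 pos [0.5411 0.1555 0.0607] rot [-1.7997e+02 -6.0000e-02  4.3700e+00] F [1.1 1.7 6.2] M [ 0.48 -0.17  0.  ] gap 28.7 grip 79.4
d [  0.1  -0.1 -99.3] roll -0.11
(np.float64(197.63520175278438), np.float64(228.95003347331266)) [0.49414742 0.15125537 0.058     ]
```

Gripped. Lifting.

Request:
{"method": "step_arm", "body": {
  "rows": [
    [10, 0, 0, -5, 0],
    [10, 0, 0, -20, 0],
    [10, 0, 0, -45, 0],
    [10, 0, 0, -75, 0],
    [10, 0, 0, -100, 0]
  ]
}}

```text
t: 4.25
tool_pos: [0.5394, 0.1544, 0.1608]
tool_rot: [179.9, 0.2, 4.3]
wrist_force: [0.3, 0.3, -3.1]
finger_gap: 0.0286
grip_force: 79.2
```

Request:
{"method": "step_arm", "body": {
  "rows": [
    [10, 0, 0, -20, 0],
    [10, 0, 0, -20, 0],
    [10, 0, 0, -20, 0],
    [10, 0, 0, -20, 0]
  ]
}}

```text
t: 4.58
tool_pos: [0.5392, 0.1546, 0.1787]
tool_rot: [180.0, 0.2, 4.3]
wrist_force: [0.3, 0.4, -4.1]
finger_gap: 0.0285
grip_force: 79.3
```

```bash
python3 - <<'E'
from plan import *
plan(.5675,-.1669,.18,-29.8)
E
```

```text
t 4.58 pos [0.5392 0.1546 0.1787] rot [1.7996e+02 1.7000e-01 4.3200e+00] F [ 0.3  0.4 -4.1] M [-0.   -0.02 -0.02] gap 28.5 grip 79.3
d [  4.  322.7  -1.1] roll 34.12
```

Request:
{"method": "step_arm", "body": {
  "rows": [
    [10, 0, 20, 0, 2],
    [10, 1, 50, 0, 5],
    [10, 1, 82, 0, 8.5],
    [10, 2, 115, 0, 12],
    [10, 2, 148, 0, 15.5]
  ]
}}

```text
t: 5.0
tool_pos: [0.5524, 0.0063, 0.1781]
tool_rot: [179.9, 0.2, -11.3]
wrist_force: [0.3, -0.1, -3.1]
finger_gap: 0.0285
grip_force: 79.5
```

```bash
python3 - <<'E'
from plan import *
plan(.5675,-.1669,.18,-29.8)
E
```

```text
t 5.0 pos [0.5524 0.0063 0.1781] rot [179.9    0.21 -11.29] F [ 0.3 -0.1 -3.1] M [ 0.   -0.12 -0.02] gap 28.5 grip 79.5
d [ 48.7 166.9  -1.8] roll 18.51
```

Request:
{"method": "step_arm", "body": {
  "rows": [
    [10, 9, 33, 0, 3.7],
    [10, 19, 66, 0, 7.4],
    [10, 29, 100, 0, 11.1],
    [10, 40, 137, 0, 15],
    [10, 46, 157, 0, 17.5]
  ]
}}

```text
t: 5.42
tool_pos: [0.5671, -0.1582, 0.1779]
tool_rot: [179.9, 0.2, -28.9]
wrist_force: [0.6, -0.2, -3.3]
finger_gap: 0.0286
grip_force: 79.6
```

Request:
{"method": "step_arm", "body": {
  "rows": [
    [10, 2.5, 10, 10, 1],
    [10, 2.5, 10, 20, 1],
    [10, 2.5, 10, 30, 1],
    [10, 2.5, 10, 30, 1],
    [10, 2.5, 10, 30, 1]
  ]
}}

```text
t: 5.83
tool_pos: [0.5652, -0.1641, 0.1488]
tool_rot: [179.9, 0.1, -29.5]
wrist_force: [0.0, -0.7, -2.2]
finger_gap: 0.0288
grip_force: 79.6
```

```bash
python3 - <<'E'
from plan import *
plan(.5675,-.1669,.12,-29.8)
im=grab('top'); cv2.imwrite('pics/t3.png',cv2.resize(im['pixels'][130:260,285:445],None,fx=4.4,fy=4.4,interpolation=cv2.INTER_CUBIC))
im=grab('scene')
E
```

```text
t 5.83 pos [ 0.5652 -0.1641  0.1488] rot [ 1.7992e+02  1.5000e-01 -2.9540e+01] F [ 0.  -0.7 -2.2] M [ 0.01 -0.11 -0.  ] gap 28.8 grip 79.6
d [ 3.5  1.3 28.8] roll 0.26
```

View pics/t3.png

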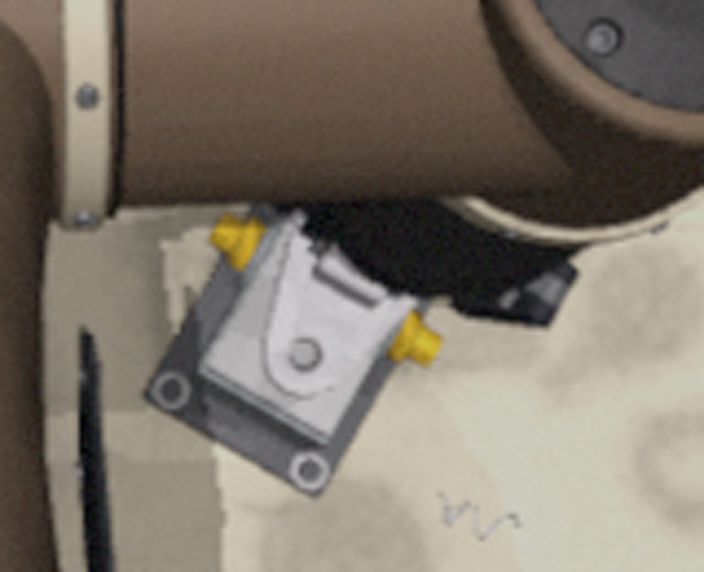

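The near cover hole shows at crop (304,354), in line with the body's axis. I'll compute the offset of the cover in the hand.

```bash
python3 - <<'E'
from plan import *
im=load('top')
w=at(im,353.7,210.07,.1461); print(w)
y=np.radians(-29.54); t=np.array([.5652,-.1641]); e=np.array([np.cos(y),np.sin(y)])
print('expected hole',t-.048*e,'diff in tool x,y', (w[:2]-(t-.048*e))@np.array([[e[0],e[1]],[e[1],-e[0]]]).T)
s=load('scene'); cv2.imwrite('pics/s3.png',cv2.resize(s['pixels'][150:290,270:430],None,fx=4.2,fy=4.2,interpolation=cv2.INTER_CUBIC))
h=t+.048*e
print('pred scene holes',proj(s,[*(t-.048*e),.1461]),proj(s,[*h,.1461]),'body',proj(s,[.609,-.1907,.07]),proj(s,[.5259,-.1431,.07]))
E
```

```text
[ 0.52420674 -0.14116153  0.1461    ]
expected hole [ 0.52343944 -0.14043451] diff in tool x,y [0.001026   0.00025422]
pred scene holes (np.float64(326.91077146265906), np.float64(194.29371953695738)) (np.float64(385.92960360094486), np.float64(194.68865356036318)) body (np.float64(382.95288750484434), np.float64(233.98266846607018)) (np.float64(326.89550784264827), np.float64(233.36142932867875))
```

View pics/s3.png

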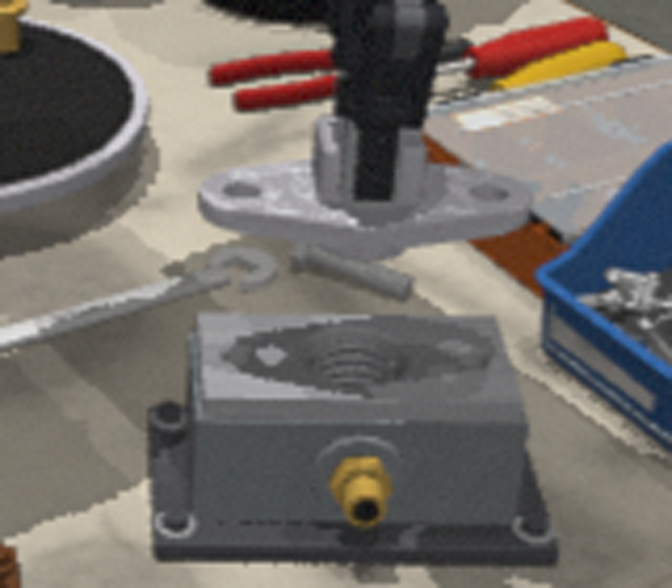

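Request:
{"method": "step_arm", "body": {
  "rows": [
    [10, 2, 1, 10, 0.2],
    [10, 2, 1, 20, 0.2],
    [10, 2, 1, 30, 0.2],
    [10, 2, 1, 36, 0.2],
    [10, 2, 1, 36, 0.2]
  ]
}}

```text
t: 6.35
tool_pos: [0.5659, -0.1668, 0.112]
tool_rot: [179.9, 0.2, -29.9]
wrist_force: [0.4, -0.2, -3.4]
finger_gap: 0.0286
grip_force: 79.6
```

Request:
{"method": "step_arm", "body": {
  "rows": [
    [10, 0, 0, 0, 0],
    [10, 0, 0, 0, 0],
    [10, 0, 0, 0, 0],
    [10, 0, 0, 0, 0]
  ]
}}

```text
t: 6.68
tool_pos: [0.5676, -0.167, 0.1148]
tool_rot: [-180.0, -0.0, -29.8]
wrist_force: [-0.2, 0.3, -4.2]
finger_gap: 0.0286
grip_force: 79.6
```

```bash
python3 - <<'E'
from plan import *
plan(.5665,-.1663,.10,-29.8)
a=grab('top'); b=grab('scene')
cv2.imwrite('pics/c4.png',np.hstack([cv2.resize(a['pixels'][165:255,315:405],(396,396),interpolation=cv2.INTER_CUBIC),cv2.resize(b['pixels'][190:280,310:400],(396,396),interpolation=cv2.INTER_CUBIC)]))
E
```

```text
t 6.68 pos [ 0.5676 -0.167   0.1148] rot [-1.7998e+02 -5.0000e-02 -2.9840e+01] F [-0.2  0.3 -4.2] M [0.05 0.03 0.03] gap 28.6 grip 79.6
d [-1.3 -0.1 14.8] roll -0.04
```

View pics/c4.png

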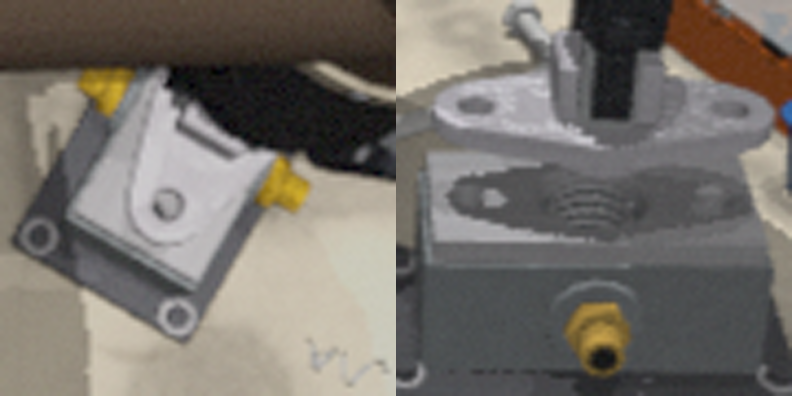

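The cover sits above the body with its near hole at (168,205) in the top half. In the scene half its holes are at (478,105) and (731,107).

```bash
python3 - <<'E'
from plan import *
im=load('top'); s=load('scene')
w=at(im,352.8,211.2,.1121)[:2]
y=np.radians(-29.8); e=np.array([np.cos(y),np.sin(y)]); n=np.array([e[1],-e[0]])
b=np.array([.5259,-.1431]); print('top: cover hole minus body hole along tool x,y mm',1000*(w-b)@e,1000*(w-b)@n)
c=np.array([.5675,-.1669])
for k in(-.048,.048): print('scene aligned pred',np.array(proj(s,[*(c+k*e),.1121]))+[-.85,1.15])
for k in(-.048,.048): print(' +1mm x',np.array(proj(s,[*(c+(k+.001)*e),.1121]))+[-.85,1.15],'+1mm y',np.array(proj(s,[*(c+k*e+.001*n),.1121]))+[-.85,1.15])
E
```

```text
top: cover hole minus body hole along tool x,y mm 0.9583077363388285 1.0643911661454375
scene aligned pred [327.18065897 213.57209224]
scene aligned pred [384.97539724 214.14346444]
 +1mm x [327.78079633 213.57802533] +1mm y [327.22000768 213.8845375 ]
 +1mm x [385.5793629  214.14943539] +1mm y [385.08336832 214.45758302]
```

Request:
{"method": "step_arm", "body": {
  "rows": [
    [10, -1.2, -0.4, 4, 0],
    [10, -1.2, -0.4, 8, 0],
    [10, -1.2, -0.4, 12, 0],
    [10, -1.2, -0.4, 16, 0],
    [10, -1.2, -0.4, 18, 0]
  ]
}}

```text
t: 7.2
tool_pos: [0.566, -0.166, 0.0953]
tool_rot: [180.0, 0.1, -29.8]
wrist_force: [0.3, -0.1, -3.7]
finger_gap: 0.0286
grip_force: 79.6
```

Request:
{"method": "step_arm", "body": {
  "rows": [
    [10, 0, 0, 1, 0],
    [10, 0, 0, 2, 0],
    [10, 0, 0, 3, 0],
    [10, 0, 0, 3, 0],
    [10, 0, 0, 3, 0]
  ]
}}

```text
t: 7.62
tool_pos: [0.5665, -0.166, 0.0934]
tool_rot: [-180.0, -0.0, -29.8]
wrist_force: [1.4, -0.5, -3.1]
finger_gap: 0.0284
grip_force: 79.6
```

```bash
python3 -c "
from plan import *
plan(.5665,-.1663,.0827,-29.8)"
```

```text
t 7.62 pos [ 0.5665 -0.166   0.0934] rot [-1.800e+02 -1.000e-02 -2.984e+01] F [ 1.4 -0.5 -3.1] M [-0.01 -0.07  0.  ] gap 28.4 grip 79.6
d [ 0.1  0.2 10.7] roll -0.04
```

Request:
{"method": "step_arm", "body": {
  "rows": [
    [10, 0, 0, 1, 0],
    [10, 0, 0, 2, 0],
    [10, 0, 0, 3, 0],
    [10, 0, 0, 3, 0]
  ]
}}

```text
t: 7.95
tool_pos: [0.5667, -0.166, 0.0907]
tool_rot: [-180.0, -0.0, -29.8]
wrist_force: [-0.9, 1.1, 1.8]
finger_gap: 0.0287
grip_force: 79.9
```

Request:
{"method": "step_arm", "body": {
  "rows": [
    [10, 0, 0, 1, 0],
    [10, 0, 0, 2, 0],
    [10, 0, 0, 3, 0],
    [10, 0, 0, 3, 0]
  ]
}}

```text
t: 8.28
tool_pos: [0.5667, -0.166, 0.0874]
tool_rot: [-180.0, -0.0, -29.8]
wrist_force: [-0.6, 0.1, 4.3]
finger_gap: 0.0289
grip_force: 80.2
```

```bash
python3 -c "
from plan import *
plan(.5665,-.1663,.0827,-29.8)"
```

```text
t 8.28 pos [ 0.5667 -0.166   0.0874] rot [-1.7999e+02 -3.0000e-02 -2.9830e+01] F [-0.6  0.1  4.3] M [0.28 0.34 0.01] gap 28.9 grip 80.2
d [-0.   0.3  4.7] roll -0.03
```

The force matches the spring alone (about 4.2 N expected), so the spigot is in the bore. I continue in smaller steps.

Request:
{"method": "step_arm", "body": {
  "rows": [
    [10, 0, 0, 1, 0],
    [10, 0, 0, 2, 0],
    [10, 0, 0, 3, 0],
    [10, 0, 0, 3, 0]
  ]
}}

```text
t: 8.62
tool_pos: [0.5667, -0.1661, 0.0844]
tool_rot: [-180.0, -0.0, -29.8]
wrist_force: [-1.3, 0.9, 5.0]
finger_gap: 0.0284
grip_force: 80.4
```

Request:
{"method": "step_arm", "body": {
  "rows": [
    [10, 0, 0, 0.5, 0],
    [10, 0, 0, 1, 0],
    [10, 0, 0, 1, 0],
    [10, 0, 0, 1, 0]
  ]
}}

```text
t: 8.95
tool_pos: [0.5667, -0.166, 0.0836]
tool_rot: [-180.0, -0.0, -29.8]
wrist_force: [-2.5, 1.1, 5.8]
finger_gap: 0.0283
grip_force: 80.5
```

Request:
{"method": "step_arm", "body": {
  "rows": [
    [10, 0, 0, 0.5, 0],
    [10, 0, 0, 0.5, 0],
    [10, 0, 0, 0.5, 0]
  ]
}}

```text
t: 9.2
tool_pos: [0.5667, -0.1661, 0.0831]
tool_rot: [-180.0, -0.0, -29.8]
wrist_force: [-1.9, 0.2, 6.5]
finger_gap: 0.0285
grip_force: 80.5
```

Request:
{"method": "step_arm", "body": {
  "rows": [
    [10, 0, 0, 0.4, 0],
    [10, 0, 0, 0.4, 0],
    [10, 0, 0, 0.4, 0]
  ]
}}

```text
t: 9.45
tool_pos: [0.5667, -0.1661, 0.0828]
tool_rot: [-180.0, -0.0, -29.8]
wrist_force: [-1.6, 0.3, 6.0]
finger_gap: 0.0283
grip_force: 81.0
```

Request:
{"method": "step_arm", "body": {
  "rows": [
    [10, 0, 0, 0.4, 0],
    [10, 0, 0, 0.4, 0],
    [10, 0, 0, 0.4, 0]
  ]
}}

```text
t: 9.7
tool_pos: [0.5667, -0.1661, 0.0827]
tool_rot: [-180.0, -0.0, -29.8]
wrist_force: [-2.7, 1.5, 9.3]
finger_gap: 0.0283
grip_force: 81.4
```

Request:
{"method": "step_arm", "body": {
  "rows": [
    [10, 0, 0, 0.3, 0],
    [10, 0, 0, 0.3, 0],
    [10, 0, 0, 0.3, 0]
  ]
}}

```text
t: 9.95
tool_pos: [0.5667, -0.166, 0.0827]
tool_rot: [-180.0, -0.1, -29.8]
wrist_force: [-3.5, 1.6, 11.9]
finger_gap: 0.0285
grip_force: 81.7
```

Flush at z 0.0827, with about 12 N from the hand and so about 15 N on the body. Now I hold.

Request:
{"method": "step_arm", "body": {
  "rows": [
    [10, 0, 0, 0, 0],
    [10, 0, 0, 0, 0],
    [10, 0, 0, 0, 0],
    [10, 0, 0, 0, 0],
    [10, 0, 0, 0, 0]
  ]
}}

```text
t: 10.37
tool_pos: [0.5667, -0.166, 0.0827]
tool_rot: [-180.0, -0.1, -29.8]
wrist_force: [-3.7, 2.4, 12.6]
finger_gap: 0.0284
grip_force: 81.7
```

Request:
{"method": "step_arm", "body": {
  "rows": [
    [10, 0, 0, 0, 0],
    [10, 0, 0, 0, 0],
    [10, 0, 0, 0, 0],
    [10, 0, 0, 0, 0],
    [10, 0, 0, 0, 0]
  ]
}}

```text
t: 10.78
tool_pos: [0.5667, -0.1661, 0.0828]
tool_rot: [-180.0, -0.1, -29.8]
wrist_force: [-4.7, 2.3, 12.0]
finger_gap: 0.0283
grip_force: 81.7
```

```bash
python3 - <<'E'
from plan import *
plan(.5667,-.166,.0827,-29.8)
a=grab('top'); b=grab('scene')
cv2.imwrite('pics/c5.png',np.hstack([cv2.resize(a['pixels'][165:255,315:405],(396,396),interpolation=cv2.INTER_CUBIC),cv2.resize(b['pixels'][190:280,310:400],(396,396),interpolation=cv2.INTER_CUBIC)]))
E
```

```text
t 10.78 pos [ 0.5667 -0.1661  0.0828] rot [-1.7999e+02 -5.0000e-02 -2.9820e+01] F [-4.7  2.3 12. ] M [0.68 1.36 0.01] gap 28.3 grip 81.7
d [-0.1 -0.   0.1] roll -0.02
```

View pics/c5.png

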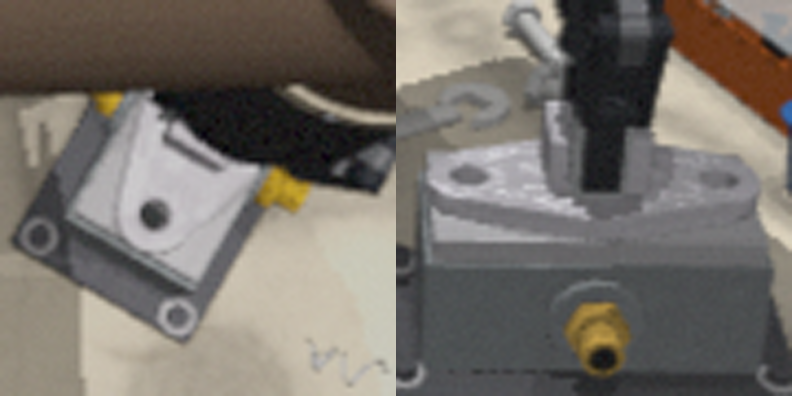

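The cover is flush, with its near hole at (154,213) dark through to the body's hole. I'll relieve the 5 N side load slightly and keep holding for more than 3 s.

Request:
{"method": "step_arm", "body": {
  "rows": [
    [10, -0.2, 0, 0, 0],
    [10, -0.4, 0, 0, 0],
    [10, -0.4, 0, 0, 0],
    [10, -0.4, 0, 0, 0],
    [10, -0.4, 0, 0, 0]
  ]
}}

```text
t: 11.3
tool_pos: [0.5667, -0.166, 0.0828]
tool_rot: [-180.0, -0.1, -29.8]
wrist_force: [-2.1, 0.4, 10.0]
finger_gap: 0.0286
grip_force: 81.5
```

Request:
{"method": "step_arm", "body": {
  "rows": [
    [10, 0, 0, 0, 0],
    [10, 0, 0, 0, 0],
    [10, 0, 0, 0, 0],
    [10, 0, 0, 0, 0],
    [10, 0, 0, 0, 0]
  ]
}}

```text
t: 11.72
tool_pos: [0.5667, -0.166, 0.0828]
tool_rot: [-180.0, -0.1, -29.8]
wrist_force: [-0.6, 0.4, 11.2]
finger_gap: 0.0286
grip_force: 81.5
```

Request:
{"method": "step_arm", "body": {
  "rows": [
    [10, 0, 0, 0, 0],
    [10, 0, 0, 0, 0],
    [10, 0, 0, 0, 0],
    [10, 0, 0, 0, 0],
    [10, 0, 0, 0, 0]
  ]
}}

```text
t: 12.13
tool_pos: [0.5667, -0.166, 0.0827]
tool_rot: [-180.0, -0.1, -29.8]
wrist_force: [-2.1, 0.5, 10.6]
finger_gap: 0.0285
grip_force: 81.5
```

```bash
python3 -c "
from plan import *
plan(.5667,-.166,.0827,-29.8)"
```

```text
t 12.13 pos [ 0.5667 -0.166   0.0827] rot [-1.7999e+02 -8.0000e-02 -2.9810e+01] F [-2.1  0.5 10.6] M [ 0.28  1.01 -0.03] gap 28.5 grip 81.5
d [-0.  -0.1  0. ] roll -0.01
```

Request:
{"method": "step_arm", "body": {
  "rows": [
    [10, 0, 0, 0.15, 0],
    [10, 0, 0, 0.15, 0],
    [10, 0, 0, 0.15, 0],
    [10, 0, 0, 0.15, 0],
    [10, 0, 0, 0.15, 0]
  ]
}}

```text
t: 12.55
tool_pos: [0.5667, -0.1661, 0.0827]
tool_rot: [-180.0, -0.1, -29.8]
wrist_force: [-2.5, 0.6, 11.7]
finger_gap: 0.0288
grip_force: 81.5
```

Request:
{"method": "step_arm", "body": {
  "rows": [
    [10, 0, 0, 0, 0],
    [10, 0, 0, 0, 0],
    [10, 0, 0, 0, 0],
    [10, 0, 0, 0, 0],
    [10, 0, 0, 0, 0]
  ]
}}

```text
t: 12.97
tool_pos: [0.5667, -0.1661, 0.0827]
tool_rot: [-180.0, -0.1, -29.8]
wrist_force: [-2.0, 1.2, 11.3]
finger_gap: 0.0284
grip_force: 81.5
```

Request:
{"method": "step_arm", "body": {
  "rows": [
    [10, 0, 0, 0, 0],
    [10, 0, 0, 0, 0],
    [10, 0, 0, 0, 0],
    [10, 0, 0, 0, 0],
    [10, 0, 0, 0, 0]
  ]
}}

```text
t: 13.38
tool_pos: [0.5667, -0.166, 0.0827]
tool_rot: [-180.0, -0.1, -29.8]
wrist_force: [-2.3, 0.5, 12.5]
finger_gap: 0.0287
grip_force: 81.5
```

Request:
{"method": "step_arm", "body": {
  "rows": [
    [10, 0, 0, 0, 0],
    [10, 0, 0, 0, 0],
    [10, 0, 0, 0, 0],
    [10, 0, 0, 0, 0],
    [10, 0, 0, 0, 0]
  ]
}}

```text
t: 13.8
tool_pos: [0.5667, -0.166, 0.0827]
tool_rot: [-180.0, -0.1, -29.8]
wrist_force: [-4.1, 0.6, 10.5]
finger_gap: 0.0288
grip_force: 81.5
```

Request:
{"method": "step_arm", "body": {
  "rows": [
    [10, 0, 0, 0, 0],
    [10, 0, 0, 0, 0],
    [10, 0, 0, 0, 0],
    [10, 0, 0, 0, 0],
    [10, 0, 0, 0, 0]
  ]
}}

```text
t: 14.22
tool_pos: [0.5667, -0.166, 0.0827]
tool_rot: [-180.0, -0.1, -29.8]
wrist_force: [-2.4, 0.4, 12.3]
finger_gap: 0.0284
grip_force: 81.5
```

Request:
{"method": "step_arm", "body": {
  "rows": [
    [10, 0, 0, 0, 0],
    [10, 0, 0, 0, 0],
    [10, 0, 0, 0, 0],
    [10, 0, 0, 0, 0],
    [10, 0, 0, 0, 0]
  ]
}}

```text
t: 14.63
tool_pos: [0.5667, -0.166, 0.0827]
tool_rot: [-180.0, -0.1, -29.8]
wrist_force: [-2.7, 1.0, 12.8]
finger_gap: 0.0286
grip_force: 81.5
```

Request:
{"method": "step_arm", "body": {
  "rows": [
    [10, 0, 0, 0, 0],
    [10, 0, 0, 0, 0],
    [10, 0, 0, 0, 0],
    [10, 0, 0, 0, 0],
    [10, 0, 0, 0, 0]
  ]
}}

```text
t: 15.05
tool_pos: [0.5667, -0.166, 0.0827]
tool_rot: [-180.0, -0.1, -29.8]
wrist_force: [-3.1, 1.0, 12.3]
finger_gap: 0.0285
grip_force: 81.5
```

Request:
{"method": "step_arm", "body": {
  "rows": [
    [10, 0, 0, 0, 0],
    [10, 0, 0, 0, 0],
    [10, 0, 0, 0, 0],
    [10, 0, 0, 0, 0],
    [10, 0, 0, 0, 0]
  ]
}}

```text
t: 15.47
tool_pos: [0.5667, -0.1661, 0.0828]
tool_rot: [-180.0, -0.1, -29.8]
wrist_force: [-2.2, 1.2, 12.2]
finger_gap: 0.0286
grip_force: 81.5
```

Request:
{"method": "step_arm", "body": {
  "rows": [
    [10, 0, 0, 0, 0],
    [10, 0, 0, 0, 0],
    [10, 0, 0, 0, 0],
    [10, 0, 0, 0, 0],
    [10, 0, 0, 0, 0]
  ]
}}

```text
t: 15.88
tool_pos: [0.5667, -0.166, 0.0827]
tool_rot: [-180.0, -0.1, -29.8]
wrist_force: [-2.8, 2.0, 11.1]
finger_gap: 0.0286
grip_force: 81.5
```

Request:
{"method": "step_arm", "body": {
  "rows": [
    [10, 0, 0, 0, 0],
    [10, 0, 0, 0, 0],
    [10, 0, 0, 0, 0],
    [10, 0, 0, 0, 0],
    [10, 0, 0, 0, 0]
  ]
}}

```text
t: 16.3
tool_pos: [0.5667, -0.166, 0.0827]
tool_rot: [-180.0, -0.1, -29.8]
wrist_force: [-2.6, 0.9, 11.4]
finger_gap: 0.0285
grip_force: 81.5
```

It held steady for over 4 s, so I hand the job in.

```bash
python3 -c "
from h import *
print(order.job_done())"
```

```text
the job is handed in; nothing more can be done
None
```

The cover is on the grey valve body with its flange flush, and the arm is still pressing it down with about 15 N on the body (held for over 6 s before I handed the job in at 16.3 s); the bolts and spanner were left alone.

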